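# Lay the measuring cells in the V-groove cradle by length

## Robot

A 6-joint arm with a two-finger parallel gripper is mounted at the origin on a cart in front of the work surface, level with it; the furniture and walls round the work are solid. World frame = base frame: x ahead of the robot, y to its left, z up, the work surface at z = 0. Lengths are in mm, angles in rad, forces in N, time in s.
With the tool pointing down it reaches from about 275 to 1000 mm from the base axis. Payload 8.4 kg.
Tool frame: the origin (TCP) lies between the finger pads; the fingertips stand r.finger_overhang ahead of it and the grasp point (between the pads) is the TCP (r.finger_overhang is the distance from the TCP to the fingertips, in mm); z points along the fingers, y is the line along which they close (so a half turn about z gives the same grasp; the last joint's range is limited). The gripper opens to 85 mm and grips with 20 to 120 N. Pads are 22 mm wide; open, the fingers measure 114 mm over their backs; the gripper's body (76 mm by 85 mm) begins 54 mm behind the grasp point. The pads swing forward as they close: fully open they stand 13 mm farther back than shut.
Start: joints at [-1.149, 0.353, 1.633, -0, 1.155, -0.002], TCP at [257.016, -569.711, 250.281] pointing down, gripper open.
Joint ranges: [-2.63, 2.63], [-0.92, 2.1], [0.06, 2.66], [-1.3, 4.44], [0, 2.69], [-3.02, 3.02]. Speed limits (rad/s): [2.22, 2.22, 2.79, 3.14, 3.14, 3.14].

## Interface

Orientations are given as [roll, pitch, yaw] about the fixed x, y, z axes, in that order (R = Rz(yaw) Ry(pitch) Rx(roll)).
In Python, from rig import r, cams, sign_off gives the robot as it stands.
- The arm moves only by the shell command python3 -m crank 'ROWS' [FORCE]. ROWS is JSON, a list of rows, each a list of 7 numbers: the shift along the tool's x, y, z in m, then the turn, a rotation vector about the tool's x, y, z in rad, then the closure, from 0 (fully open) to 1 (shut). In form: [[dx, dy, dz, ax, ay, az, gripper], ...]. A call has 1 to 5 rows; each row is the pose to reach, as a shift and turn from the pose commanded when the call began, along the tool's axes at that moment; what a row does not reach only later rows make up. A row lasts 1/10 s, in which the tool goes at most 50 mm and 8.59 degrees, less where a joint would pass 70% of its speed; a pose out of reach is approached as far as the arm can. A call with a gripper value outside its range is refused whole. The fingers move at their own pace and stop on an object; FORCE is the grip in N (left out, the last holds). Time passes only in rows, so rows that repeat a pose let the fingers close. It gives the time, the measured TCP pose, the force, the opening and the grip force at its end, in the units of the state.
- r.sense(): the state, without advancing time (a new reading comes with each control period).
- cams.grab_frame(name): name is "side" or "top"; returns a dict with "image" (400x640x3 uint8, red, green, blue), "fx", "fy", "cx", "cy" (pixels), "position" and "orientation" of the camera in the world. Camera axes: x right, y down, z forward; pixel columns grow to the right and rows downward; lengths in mm; the calibration is good to about 2 mm. A picture is of the moment at which its call begins. There is no depth.
- sign_off(): hands the job in; it is judged then, once.
The state is a dict: "clock": time; "qpos": joint angles; "qvel": joint speeds; "joint_efforts": joint torques, N m; "eef_pos": TCP position; "tcp_rot": TCP orientation; "contact_force": force on the tool from outside, world axes, zero at the start; "wrist_torque": the same for the moment, N m; "opening": opening from 0.0 (shut) to 1.0 (fully open); "grasp_force": force on a finger pad.
Only numpy, scipy, OpenCV 4.12 (cv2) and the standard library are available. Lean on these libraries where they do the work, as an engineer would, in place of code of your own. Each camera call takes 0.05 s, during which the arm holds its last target. There are 200 camera calls.

## Task

Put the four steel measuring cells away in the cradle, one in each pair of V-grooves, in order of length: the longest in the grooves beside the tall upright end plate, then shorter and shorter towards the low black foot at the other end. Each cell must lie across both notched rails, cradled in its grooves by the bare tube and about centred between the rails. Set them down, do not drop them, and do not shift the cup, the small carton or the jar standing nearby.

Things in the scene. Friction and masses are not known exactly. Their poses are not given: they have to be found in the camera images.
- cell_156_mid (a point): measuring cell 156 mm long: round steel tube, 26 mm in diameter, with a brass hexagonal cap (8 mm long, 32 mm across flats) at each end and 140 mm of bare tube between. Starts lying on the worktop, its axis 16 mm above it. 98 to 197 g. The point is the cell's middle, on its axis; x runs along the tube (both ends alike)
- cell_134_mid (a point): measuring cell 134 mm long: round steel tube, 26 mm in diameter, with a brass hexagonal cap (8 mm long, 32 mm across flats) at each end and 118 mm of bare tube between. Starts lying on the worktop, its axis 16 mm above it. 84 to 169 g. The point is the cell's middle, on its axis; x runs along the tube (both ends alike)
- cell_112_mid (a point): measuring cell 112 mm long: round steel tube, 26 mm in diameter, with a brass hexagonal cap (8 mm long, 32 mm across flats) at each end and 96 mm of bare tube between. Starts lying on the worktop, its axis 16 mm above it. 71 to 141 g. The point is the cell's middle, on its axis; x runs along the tube (both ends alike)
- cell_90_mid (a point): measuring cell 90 mm long: round steel tube, 26 mm in diameter, with a brass hexagonal cap (8 mm long, 32 mm across flats) at each end and 74 mm of bare tube between. Starts lying on the worktop, its axis 16 mm above it. 57 to 113 g. The point is the cell's middle, on its axis; x runs along the tube (both ends alike)
- cradle: fixed cradle: base plate 86 x 240 mm, upper face at z 10 mm, with two grey rails (6 mm thick, 47 mm high) along its y at x = -27 and +27 mm; 48 mm is free between them for fingers. Each rail has 90-degree V-notches at y = -84, -28, +28, +84 mm, 31 mm wide, 15 mm deep. A cell lies along x over both rails; cradled, its axis is at z 50 mm. Origin: centre of the base, on the worktop; z up
- end_plate: upright aluminium plate, 70 mm wide, 6 mm thick, 80 mm high, fixed at one end of the row of grooves, at y = +140 or -140 mm of the cradle (this changes); at the other end is only a low black foot, 10 mm high. It marks the end for the longest cell. Origin: centre of its underside
- specimen_cup_mid (a point): specimen cup with yellow screw lid, 60 mm wide, 64 mm high, loose, to be left alone; the point is its centre
- strip_carton_mid (a point): small white carton, 42 x 56 x 52 mm, loose, to be left alone; the point is its centre
- stain_jar_mid (a point): staining jar with black lid, 56 mm wide, 115 mm high, loose, to be left alone; the point is its centre

How it is judged (in metres and radians):
At the end, for the whole second after the job is handed in: Counted from the tall end plate, the cells lie in the grooves in the order 156, 134, 112, 90 mm, at rest; each cell's middle is within 8 mm of its groove's line, within 4 mm of the cradled height and within 15 mm of the cradle's centre line, its axis within 0.12 rad of the groove (z of cell_156_mid in the frame of cradle between 0.046 and 0.054 m and x of cell_156_mid in the frame of cradle between -0.015 and 0.015 m and angle between the x axis of each of cell_156_mid, cell_134_mid, cell_112_mid, cell_90_mid and the x axis of cradle, either way round below 0.12 rad and linear speed of each of cell_156, cell_134, cell_112, cell_90 below 0.02 m/s and z of cell_134_mid in the frame of cradle between 0.046 and 0.054 m and x of cell_134_mid in the frame of cradle between -0.015 and 0.015 m and z of cell_112_mid in the frame of cradle between 0.046 and 0.054 m and x of cell_112_mid in the frame of cradle between -0.015 and 0.015 m and z of cell_90_mid in the frame of cradle between 0.046 and 0.054 m and x of cell_90_mid in the frame of cradle between -0.015 and 0.015 m and ((y of end_plate in the frame of cradle above 0 m and y of cell_156_mid in the frame of cradle between 0.076 and 0.092 m and y of cell_134_mid in the frame of cradle between 0.02 and 0.036 m and y of cell_112_mid in the frame of cradle between -0.036 and -0.02 m and y of cell_90_mid in the frame of cradle between -0.092 and -0.076 m) or (y of end_plate in the frame of cradle below 0 m and y of cell_156_mid in the frame of cradle between -0.092 and -0.076 m and y of cell_134_mid in the frame of cradle between -0.036 and -0.02 m and y of cell_112_mid in the frame of cradle between 0.02 and 0.036 m and y of cell_90_mid in the frame of cradle between 0.076 and 0.092 m))); the robot touches nothing.
It fails at once if the specimen cup is moved more than 20 mm (distance of specimen_cup_mid from where it was at the start of the episode above 0.02 m).
It fails at once if the strip carton is moved more than 20 mm (distance of strip_carton_mid from where it was at the start of the episode above 0.02 m).
It fails at once if the stain jar is moved more than 20 mm (distance of stain_jar_mid from where it was at the start of the episode above 0.02 m).
It fails at once if a cell is dropped (falls freely by more than about 3 cm) ((linear speed of cell_156 above 0.8 m/s and contact force between the fingers and cell_156 below 0.05 N) or (linear speed of cell_134 above 0.8 m/s and contact force between the fingers and cell_134 below 0.05 N) or (linear speed of cell_112 above 0.8 m/s and contact force between the fingers and cell_112 below 0.05 N) or (linear speed of cell_90 above 0.8 m/s and contact force between the fingers and cell_90 below 0.05 N)).
It also fails if it takes over 88 s, if anything falls off the work surface, if the arm or the gripper's body presses on something with over 40 N, if the wrist force passes 120 N, or if a joint passes its speed limit or range.

## Working session

There is one attempt and no reset: what is moved stays moved. The work goes in short steps, Python scripts to look and compute and a shell command to move; the robot and the scene stay as the last step left them, time stands still between calls to the robot, and variables do not carry over. Pictures are saved under pics/ and viewed, at most 14 in all, crops included, and the job is handed in when it is done.

```bash
ls; mkdir -p pics; python3 - <<'E'
from rig import r,cams
import cv2
for n in("top","side"):
    f=cams.grab_frame(n); cv2.imwrite(f"pics/{n}0.png",f["image"][:,:,::-1])
    print(n,{k:v for k,v in f.items() if k!="image"})
print(r.sense(), r.finger_overhang)
E
```

```text
pics
top {'fx': 380.2129399491523, 'fy': 380.2129399491523, 'cx': 317.31087430818326, 'cy': 203.13319179129783, 'position': array([ 408.24558121,  143.3423016 , 1289.70314855]), 'orientation': array([-2.99198591e+00,  1.03031059e-03, -1.59512710e+00])}
side {'fx': 394.99261458098874, 'fy': 394.99261458098874, 'cx': 321.45155140317655, 'cy': 197.37355124766893, 'position': array([ 295.33345219, 1079.666126  ,  588.53907727]), 'orientation': array([-2.07798288,  0.00305722, -2.85874027])}
{'clock': 0.1, 'qpos': array([-1.14939397e+00,  3.53583763e-01,  1.63403347e+00, -1.96062297e-05,
        1.15513770e+00, -2.42641458e-03]), 'qvel': array([-0.00066689, -0.00115473, -0.00275507,  0.00066503,  0.00123516,
        0.00019829]), 'joint_efforts': array([ 1.37404320e-03, -6.06351614e+01, -3.42822039e+01,  4.55874749e-05,
        3.94728006e-03, -2.89328557e-05]), 'eef_pos': array([ 256.8622777 , -569.37341537,  249.64492413]), 'tcp_rot': array([-3.14043033e+00,  1.51073344e-05,  4.23836703e-01]), 'contact_force': array([-0.37043464, -0.18903998, -0.98995174]), 'wrist_torque': array([0.01290697, 0.00646974, 0.03322989]), 'grasp_force': 0.0, 'opening': 1.002490401327298} 19.0
```

View pics/top0.png

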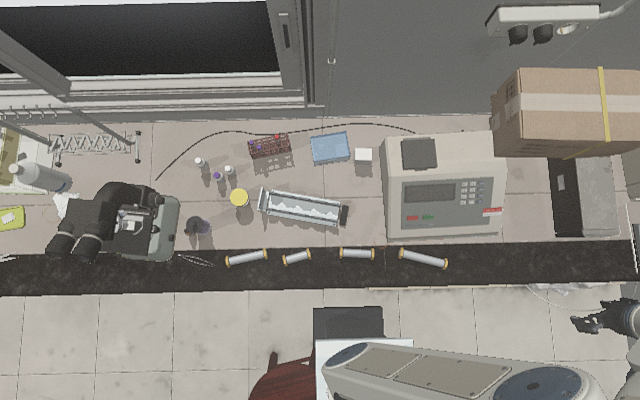

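View pics/side0.png

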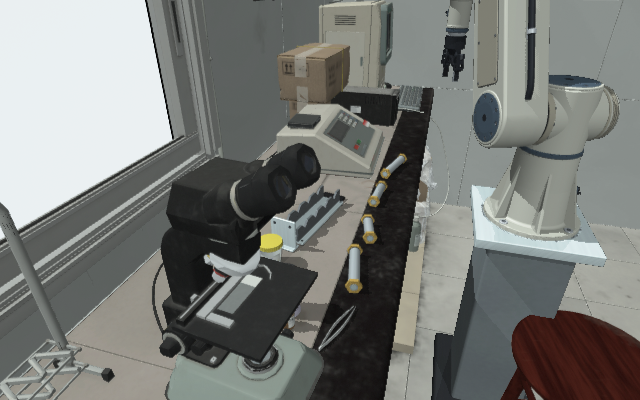

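Top view: cells at about (245,258), (296,257), (357,253) and (423,258). The cradle is at (303,207), with the end plate at its left end (264,200) and the black foot at (344,215). Cup (239,197), jar (197,227), carton (363,155). Next I'll segment these and zoom in.

```bash
cat > h.py <<'E'
import numpy as np, cv2
from scipy.spatial.transform import Rotation as R
from rig import r,cams
def ray(f,u,v):
    d=R.from_euler('xyz',f["orientation"]).as_matrix()@np.array([(u-f["cx"])/f["fx"],(v-f["cy"])/f["fy"],1])
    return np.array(f["position"]),d
def cast(f,u,v,z):
    p,d=ray(f,u,v); return p+d*(z-p[2])/d[2]
def proj(f,P):
    q=R.from_euler('xyz',f["orientation"]).as_matrix().T@(np.array(P)-f["position"])
    return f["fx"]*q[0]/q[2]+f["cx"], f["fy"]*q[1]/q[2]+f["cy"]
def brass(f,box):
    u0,v0,u1,v1=box; im=f["image"][v0:v1,u0:u1]
    h=cv2.cvtColor(im,cv2.COLOR_RGB2HSV)
    m=((h[...,0]>12)&(h[...,0]<32)&(h[...,1]>95)&(h[...,2]>90)).astype(np.uint8)
    n,l,s,c=cv2.connectedComponentsWithStats(m,connectivity=8)
    return [(c[i]+[u0,v0],s[i,4]) for i in range(1,n) if s[i,4]>=5]
def cells(f,box=(215,240,460,275),z=18):
    return [(np.round(c,1),a,np.round(cast(f,*c,z)[:2],1)) for c,a in brass(f,box)]
E
python3 - <<'E'
from h import *
f=cams.grab_frame("top"); g=cams.grab_frame("side")
for x in cells(f): print(x)
a=cv2.resize(f["image"][180:240,225:365],None,fx=5,fy=5,interpolation=cv2.INTER_CUBIC)
cv2.imwrite("pics/a.png",a[:,:,::-1])
b=cv2.resize(g["image"][180:260,255:355],None,fx=6,fy=6,interpolation=cv2.INTER_CUBIC)
cv2.imwrite("pics/b.png",b[:,:,::-1])
E
```

```text
(array([340.9, 251.5]), np.int32(24), array([435.7,  65.8]))
(array([401.1, 252.4]), np.int32(31), array([ 428. , -133.7]))
(array([264.5, 253.1]), np.int32(23), array([436.7, 319.1]))
(array([308.2, 253. ]), np.int32(25), array([433.6, 174.4]))
(array([372.3, 253.3]), np.int32(25), array([427.3, -38.3]))
(array([284. , 259.8]), np.int32(26), array([413. , 254.9]))
(array([226.7, 261.2]), np.int32(29), array([413.2, 444.4]))
(array([445.5, 263.5]), np.int32(33), array([ 388. , -278.1]))
```

View pics/a.png

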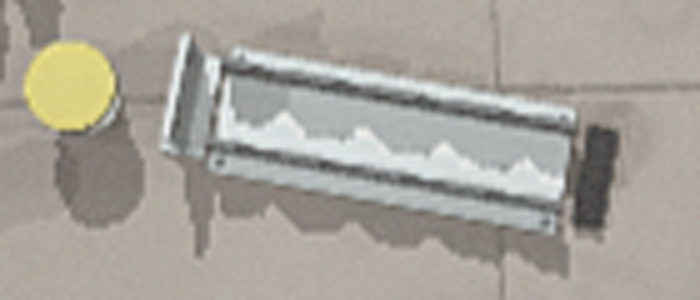

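View pics/b.png

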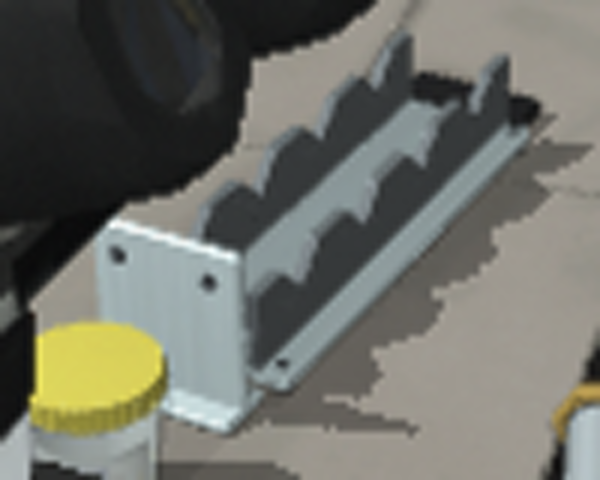

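```bash
cat >> h.py <<'E'
CELL={156:(428.,-133.7,388.,-278.1),134:(436.7,319.1,413.2,444.4),112:(435.7,65.8,427.3,-38.3),90:(433.6,174.4,413.,254.9)}
def go(x,y,z,yaw):
    "shift in m and turn, in tool axes, from the measured pose to a world pose pointing down"
    s=r.sense(); A=R.from_euler('xyz',s["tcp_rot"]); B=R.from_euler('xyz',[np.pi,0,yaw])
    print("to",np.round([x,y,z,yaw],2),"shift",np.round(A.inv().apply(np.array([x,y,z])-s["eef_pos"])/1000,4),"turn",np.round((A.inv()*B).as_rotvec(),4))
E
python3 - <<'E'
from h import *
f=cams.grab_frame("top"); g=cams.grab_frame("side")
a=lambda x,y,z:cast(f,(x+.5)/5-.5+225,(y+.5)/5-.5+180,z)
b=lambda x,y,z:cast(g,(x+.5)/6-.5+255,(y+.5)/6-.5+180,z)
C=np.array([a(*p,10) for p in((237,50),(577,108),(553,232),(210,172))]);print(C.round(1))
n=np.linalg.norm;print("len",n(C[0]-C[1]),n(C[3]-C[2]),n(C[0]-C[3]),n(C[1]-C[2]))
c=C.mean(0);d=(C[0]+C[3]-C[1]-C[2])[:2];d/=n(d);print("centre",c,"dir",d,"yaw",np.arctan2(d[1],d[0])+np.pi/2)
print("side corners",b(285,385,10),b(530,128,10))
print("rail tip tops: side",b(500,58,57),b(402,35,57))
for k,v in zip((156,134,112,90),(84,28,-28,-84)): 
    x=CELL[k];print(k,"mid",(x[0]+x[2])/2,(x[1]+x[3])/2,"yaw",np.arctan2(abs(x[3]-x[1]),(x[2]-x[0])*np.sign(x[3]-x[1])),"groove",(c[:2]+v*d).round(1))
print("jar",cast(f,193,222,115),"cup",cast(f,239,197,64),"plate",a(183,75,80),a(195,110,10))
E
```

```text
[[651.7 293.9  10. ]
 [605.9  62.5  10. ]
 [521.7  81.5  10. ]
 [568.1 312.7  10. ]]
len 235.81753549789107 235.78712306118058 85.75379165504472 86.33704355774877
centre [586.83973572 187.66589887  10.        ] dir [0.1956818  0.98066744] yaw 2.9446400071508627
side corners [567.64531703 321.88718852  10.        ] [520.3293432   83.71692168  10.        ]
rail tip tops: side [531.74757388 102.39468746  57.        ] [583.6304317  92.1841228  57.       ]
156 mid 408.0 -205.9 yaw 1.3005639661891388 groove [603.3 270. ]
134 mid 424.95 381.75 yaw 1.756192462595016 groove [592.3 215.1]
112 mid 431.5 13.75 yaw 1.490279134685283 groove [581.4 160.2]
90 mid 423.3 214.65 yaw 1.8213207591028509 groove [570.4 105.3]
jar [535.55641265 527.22478893 115.        ] cup [619.51163402 395.52243731  64.        ] plate [622.85699177 320.60262613  80.        ] [610.8736587  322.74232873  10.        ]
```

```bash
python3 -c "
from h import *
go(408,-205.9,120,1.3006)"
```

```text
to [ 408.  -205.9  120.     1.3] shift [ 0.2872 -0.2693  0.1302] turn [-4.000e-04 -2.000e-04 -8.768e-01]
```

```bash
python3 -m crank '[[0.287,-0.269,0.06,0,0,-0.877,0],[0.287,-0.269,0.06,0,0,-0.877,0],[0.287,-0.269,0.06,0,0,-0.877,0],[0.287,-0.269,0.06,0,0,-0.877,0],[0.287,-0.269,0.06,0,0,-0.877,0]]' 60; python3 -c "
from h import *
go(408,-205.9,120,1.3006)"
```

```text
clock: 0.8
eef_pos: [352.2, -339.8, 212.4]
tcp_rot: [3.141, 0.0, 1.179]
contact_force: [0.8, 0.4, -0.0]
opening: 1.0
grasp_force: 0.0
to [ 408.  -205.9  120.     1.3] shift [0.145  0.0005 0.0924] turn [ 4.000e-04  1.000e-04 -1.212e-01]
```

```bash
python3 -m crank '[[0.12,0,0.09,0,0,-0.1,0],[0.12,0,0.09,0,0,-0.1,0],[0.12,0,0.09,0,0,-0.1,0],[0.12,0,0.09,0,0,-0.1,0],[0.12,0,0.09,0,0,-0.1,0]]'; python3 -c "
from h import *
go(408,-205.9,24,1.3006)
f=cams.grab_frame('top');g=cams.grab_frame('side')
cv2.imwrite('pics/c.png',np.hstack([cv2.resize(f['image'][200:300,370:470],None,fx=4,fy=4),cv2.resize(g['image'][110:210,340:440],None,fx=4,fy=4)])[:,:,::-1])"
```

```text
clock: 1.3
eef_pos: [398.4, -230.1, 122.2]
tcp_rot: [-3.14, -0.0, 1.276]
contact_force: [1.0, -1.3, -0.0]
opening: 0.997
grasp_force: 0.0
to [ 408.  -205.9   24.     1.3] shift [0.0259 0.0023 0.0982] turn [-0.0013 -0.0001 -0.0243]
```

View pics/c.png

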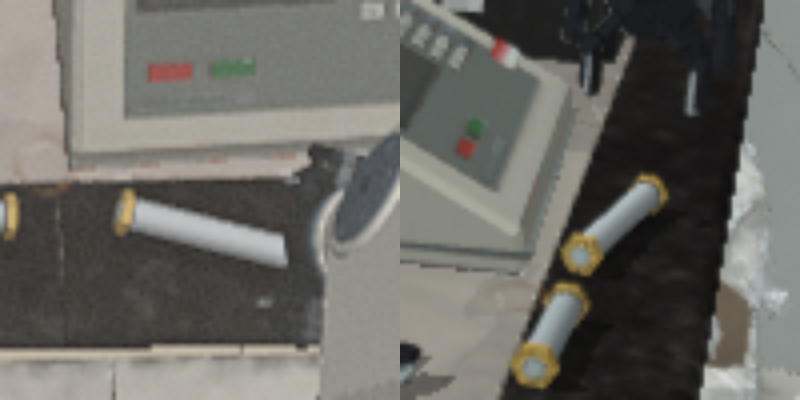

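Top: the 156 cell runs from its left cap at (120,210) to under the wrist. Side: the open fingers straddle its line, with the analyser close by on the +x side, so I'll narrow the opening before going down.

```bash
python3 -m crank '[[0.025,0.002,0.05,0,0,-0.024,0.35],[0.025,0.002,0.05,0,0,-0.024,0.35],[0.025,0.002,0.05,0,0,-0.024,0.35],[0.025,0.002,0.05,0,0,-0.024,0.35],[0.025,0.002,0.05,0,0,-0.024,0.35]]'; python3 -c "
from h import *
go(408,-205.9,24,1.3006)"
```

```text
clock: 1.9
eef_pos: [408.3, -208.8, 74.0]
tcp_rot: [3.139, 0.001, 1.297]
contact_force: [0.3, -0.4, 0.7]
opening: 0.652
grasp_force: 0.0
to [ 408.  -205.9   24.     1.3] shift [ 0.0027 -0.0012  0.05  ] turn [ 0.0025  0.0006 -0.0038]
```

```bash
python3 -m crank '[[0.002,-0.001,0.025,0,0,-0.004,0.35],[0.002,-0.001,0.049,0,0,-0.004,0.35],[0.002,-0.001,0.049,0,0,-0.004,0.35],[0.002,-0.001,0.049,0,0,-0.004,0.35]]'; python3 -m crank '[[0,0,0,0,0,0,0.8],[0,0,0,0,0,0,0.8],[0,0,0,0,0,0,0.8],[0,0,0,0,0,0,0.8],[0,0,0,0,0,0,0.8]]'; python3 -m crank '[[0,0,-0.02,0,0,0,0.8],[0,0,-0.06,0,0,0,0.8],[0,0,-0.1,0,0,0,0.8],[0,0,-0.12,0,0,0,0.8],[0,0,-0.12,0,0,0,0.8]]'
```

```text
clock: 2.3
eef_pos: [407.3, -205.8, 24.3]
tcp_rot: [3.141, 0.0, 1.301]
contact_force: [-0.9, -0.2, 1.2]
opening: 0.653
grasp_force: 0.0
clock: 2.8
eef_pos: [407.9, -205.8, 24.9]
tcp_rot: [3.14, 0.001, 1.302]
contact_force: [-2.2, 0.4, 10.7]
opening: 0.279
grasp_force: 58.3
clock: 3.3
eef_pos: [408.9, -206.2, 146.9]
tcp_rot: [3.135, 0.001, 1.302]
contact_force: [1.2, -0.5, -1.8]
opening: 0.285
grasp_force: 59.7
```

```bash
python3 -c "
from h import *
go(420,60,150,1.9)"
```

```text
to [420.   60.  150.    1.9] shift [ 0.2596 -0.06   -0.0038] turn [ 0.0058  0.0031 -0.5981]
```

```bash
python3 -m crank '[[0.26,-0.06,-0.004,0,0,-0.6,0.8],[0.26,-0.06,-0.004,0,0,-0.6,0.8],[0.26,-0.06,-0.004,0,0,-0.6,0.8],[0.26,-0.06,-0.004,0,0,-0.6,0.8],[0.26,-0.06,-0.004,0,0,-0.6,0.8]]';  python3 -c "
from h import *
go(603.6,271.9,145,2.945)"
```

```text
clock: 3.8
eef_pos: [416.7, 46.2, 146.7]
tcp_rot: [-3.141, -0.0, 1.907]
contact_force: [1.3, -0.2, -0.7]
opening: 0.276
grasp_force: 59.7
to [603.6  271.9  145.     2.94] shift [0.1515 0.2508 0.0015] turn [-6.0000e-04 -5.0000e-04 -1.0382e+00]
```

```bash
python3 -m crank '[[0.145,0.25,0,0,0,-1.038,0.8],[0.145,0.25,0,0,0,-1.038,0.8],[0.145,0.25,0,0,0,-1.038,0.8],[0.145,0.25,0,0,0,-1.038,0.8],[0.145,0.25,0,0,0,-1.038,0.8]]';  python3 -c "
from h import *
go(603.6,271.9,145,2.945)"
```

```text
clock: 4.3
eef_pos: [581.7, 235.0, 145.9]
tcp_rot: [-3.14, -0.001, 2.658]
contact_force: [0.1, 0.4, -1.2]
opening: 0.281
grasp_force: 59.8
to [603.6  271.9  145.     2.94] shift [-0.0022  0.0429  0.0008] turn [-0.0012 -0.0012 -0.2865]
```

```bash
python3 -m crank '[[-0.002,0.032,0.01,0,0,-0.287,0.8],[-0.002,0.032,0.01,0,0,-0.287,0.8],[-0.002,0.032,0.02,0,0,-0.287,0.8],[-0.002,0.032,0.03,0,0,-0.287,0.8],[-0.002,0.032,0.03,0,0,-0.287,0.8]]';  python3 -c "
from h import *
go(603.6,271.9,58,2.945)
f=cams.grab_frame('top');g=cams.grab_frame('side')
cv2.imwrite('pics/d.png',np.hstack([cv2.resize(f['image'][170:250,240:360],None,fx=4,fy=4),cv2.resize(g['image'][160:240,265:345],None,fx=4,fy=4)])[:,:,::-1])"
```

```text
clock: 4.8
eef_pos: [596.4, 259.3, 114.8]
tcp_rot: [-3.139, -0.003, 2.935]
contact_force: [0.0, 0.9, -1.4]
opening: 0.279
grasp_force: 59.7
to [603.6  271.9   58.     2.94] shift [-0.0047  0.0139  0.0567] turn [-0.0024 -0.0034 -0.0099]
```

View pics/d.png

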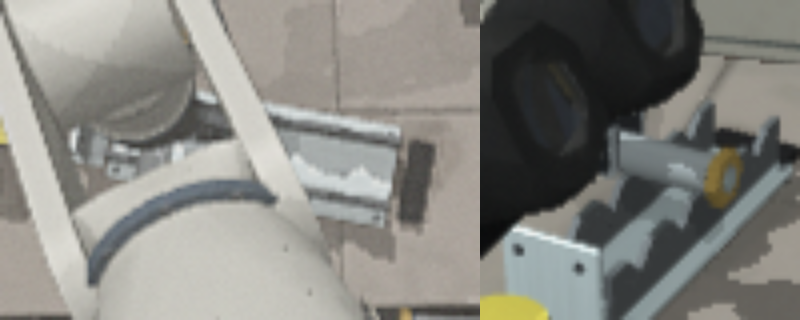

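Side: the tube is held level over the cradle, with its near cap at (725,178). The near rail's notches are visible. I'll use the notches in the earlier crop b to check the groove positions.

```bash
python3 -c "
from h import *
g=cams.grab_frame('side')
b=lambda x,y,z:cast(g,(x+.5)/6-.5+255,(y+.5)/6-.5+180,z)
d=np.array([.1957,.9807]);n=np.array([.9807,-.1957]);c=np.array([587.2,189.5])
for p in((305,281),(364,222),(428,165)): q=b(*p,42)[:2];print(q.round(1),'y',round((q-c)@d,1),'x',round((q-c)@n,1))
for p in ((262,190),(325,135),(380,88)): q=b(*p,42)[:2];print(q.round(1),'y',round((q-c)@d,1),'x',round((q-c)@n,1))
# projected expected notches at z=42, crop b px
for x in(-30,-24,30,24):
  print(x,[np.round((np.array(proj(g,[*(c+x*n+y*d),42]))-[255,180])*6+2.5).tolist() for y in(84,28,-28,-84)])
go(603.6,271.9,58,2.945)"
```

```text
[568.3 291.2] y 96.0 x -38.5
[558.2 239.6] y 43.4 x -38.3
[544.5 184.7] y -13.1 x -40.9
[609.9 226.2] y 40.4 x 15.1
[598.  171.3] y -15.7 x 14.1
[586.5 120.6] y -67.7 x 12.8
-30 [[302.0, 262.0], [364.0, 201.0], [422.0, 145.0], [475.0, 93.0]]
-24 [[289.0, 259.0], [352.0, 198.0], [410.0, 142.0], [463.0, 90.0]]
30 [[182.0, 228.0], [247.0, 170.0], [308.0, 116.0], [364.0, 66.0]]
24 [[193.0, 231.0], [259.0, 173.0], [319.0, 119.0], [375.0, 69.0]]
to [603.6  271.9   58.     2.94] shift [-0.003   0.0127  0.0593] turn [-0.0001 -0.0002 -0.0082]
```

```bash
python3 -c "
from h import *
g=cams.grab_frame('side'); im=cv2.imread('pics/side0.png')[180:240,270:345]; im=cv2.resize(im,None,fx=10,fy=10,interpolation=cv2.INTER_CUBIC)
d=np.array([.1957,.9807]);n=np.array([.9807,-.1957]);c=np.array([587.2,189.5])
for x in (-30,30):
  for y in (84,28,-28,-84):
    P=[np.array(proj(g,[*(c+x*n+(y+o)*d),z]))for o,z in((-15.5,57),(0,42),(15.5,57))]
    P=((np.array(P)-[270,180])*10+4.5).astype(np.int32)
    cv2.polylines(im,[P],False,(0,0,255) if x<0 else (255,0,0),1)
cv2.imwrite('pics/e.png',im)"
```

```text
(no output)
```

View pics/e.png

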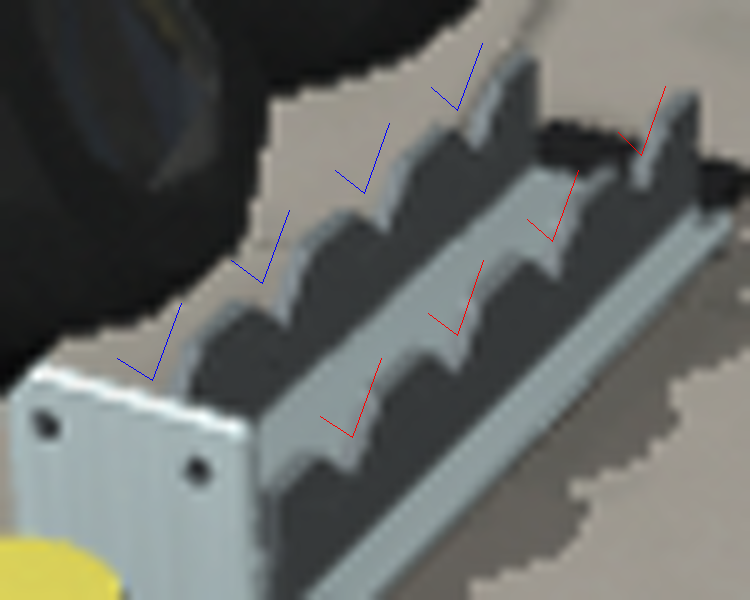

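```bash
python3 -c "
from h import *
g=cams.grab_frame('side')
b=lambda x,y,z:cast(g,(x-4.5)/10+270,(y-4.5)/10+180,z)
d=np.array([.1957,.9807]);n=np.array([.9807,-.1957]);c=np.array([587.2,189.5])
for p in((350,472),(458,370),(557,277),(641,187),(285,325),(382,232),(476,150)): q=b(*p,32)[:2];print(q.round(1),'y',round((q-c)@d,1),'x',round((q-c)@n,1))
go(603.6,271.9,58,2.945)"
```

```text
[574.9 278.8] y 85.2 x -29.5
[562.8 224. ] y 29.0 x -30.7
[550.6 169.7] y -26.6 x -32.0
[541.2 113.7] y -83.3 x -30.3
[614.8 214.7] y 30.1 x 22.1
[605.1 159.1] y -26.3 x 23.5
[593.4 105.4] y -81.2 x 22.6
to [603.6  271.9   58.     2.94] shift [-0.0026  0.0123  0.0599] turn [ 0.0005  0.0007 -0.0075]
```

The notches match my estimate to about 1 mm once the rail top is taken as z = 47 mm. Lowering now.

```bash
python3 -m crank '[[-0.002,0.013,0.01,0,0,-0.008,0.8],[-0.002,0.013,0.02,0,0,-0.008,0.8],[-0.002,0.013,0.03,0,0,-0.008,0.8],[-0.002,0.013,0.03,0,0,-0.008,0.8]]';  python3 -c "
from h import *
go(602.8,273.1,58,2.945)"
```

```text
clock: 5.45
eef_pos: [601.4, 272.5, 85.0]
tcp_rot: [-3.139, -0.003, 2.947]
contact_force: [-1.2, -0.3, -1.6]
opening: 0.28
grasp_force: 59.7
to [602.8  273.1   58.     2.94] shift [-0.0014  0.001   0.027 ] turn [-0.0021 -0.0029  0.0021]
```

```bash
python3 -m crank '[[-0.001,0.001,0.01,0,0,0,0.8],[-0.001,0.001,0.018,0,0,0,0.8],[-0.001,0.001,0.023,0,0,0,0.8],[-0.001,0.001,0.026,0,0,0,0.8],[-0.001,0.001,0.026,0,0,0,0.8]]'
```

```text
clock: 5.95
eef_pos: [603.8, 273.5, 60.9]
tcp_rot: [-3.141, -0.0, 2.947]
contact_force: [-0.7, 0.1, -1.6]
opening: 0.279
grasp_force: 60.0
```

```bash
python3 -m crank '[[0,0,0.001,0,0,0,0.8],[0,0,0.002,0,0,0,0.8],[0,0,0.0025,0,0,0,0.8],[0,0,0.0025,0,0,0,0.8]]'
```

```text
clock: 6.35
eef_pos: [604.2, 273.7, 60.3]
tcp_rot: [3.141, 0.001, 2.947]
contact_force: [-3.5, -2.5, 10.7]
opening: 0.278
grasp_force: 61.2
```

```bash
python3 -m crank '[[0,0,0,0,0,0,0.6],[0,0,0,0,0,0,0.5],[0,0,0,0,0,0,0.5],[0,0,0,0,0,0,0.5]]'; python3 -m crank '[[0,0,-0.02,0,0,0,0.5],[0,0,-0.06,0,0,0,0.5],[0,0,-0.1,0,0,0,0.5],[0,0,-0.1,0,0,0,0.5]]'; python3 -c "
from h import *
go(425,381.75,110,1.7562)
g=cams.grab_frame('side');f=cams.grab_frame('top')
cv2.imwrite('pics/f.png',np.hstack([cv2.resize(f['image'][170:250,240:360],None,fx=4,fy=4),cv2.resize(g['image'][160:240,265:345],None,fx=4,fy=4)])[:,:,::-1])"
```

```text
clock: 6.75
eef_pos: [604.0, 273.8, 58.8]
tcp_rot: [3.142, 0.0, 2.947]
contact_force: [-0.1, -0.7, 0.1]
opening: 0.501
grasp_force: 0.0
clock: 7.15
eef_pos: [607.1, 275.2, 164.7]
tcp_rot: [3.136, 0.007, 2.947]
contact_force: [2.0, 0.2, 0.6]
opening: 0.495
grasp_force: 0.0
to [425.   381.75 110.     1.76] shift [0.1997 0.069  0.0536] turn [0.0092 0.0034 1.1906]
```

View pics/f.png

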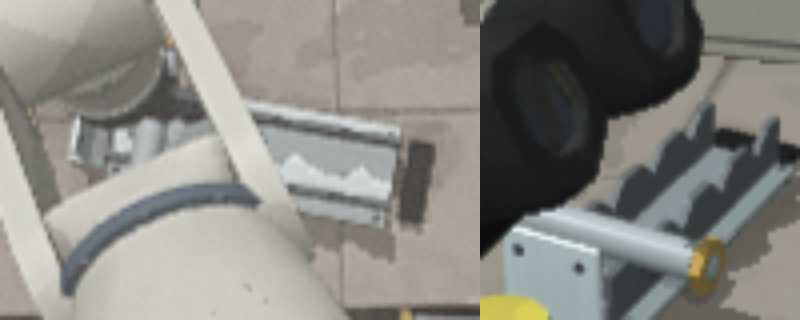

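Side: the 156 cell lies in the first notch pair beside the end plate, near cap at (706,265), level. Next is the 134 mm cell.

```bash
python3 -m crank '[[0.2,0.069,0,0.009,0.003,1.19,0.35],[0.2,0.069,0,0.009,0.003,1.19,0.35],[0.2,0.069,0,0.009,0.003,1.19,0.35],[0.2,0.069,0.0,0.009,0.003,1.19,0.35],[0.2,0.069,0.0,0.009,0.003,1.19,0.35]]'; python3 -c "
from h import *
go(425,381.75,80,1.7562)"
```

```text
clock: 7.75
eef_pos: [416.6, 380.8, 157.0]
tcp_rot: [-3.132, -0.0, 2.203]
contact_force: [0.2, 0.1, -0.0]
opening: 0.649
grasp_force: 0.0
to [425.   381.75  80.     1.76] shift [-0.0042  0.0082  0.0769] turn [-0.0099  0.0021  0.4466]
```

```bash
python3 -m crank '[[-0.004,0.006,0.07,-0.009,0.002,0.44,0.35],[-0.004,0.006,0.07,-0.009,0.002,0.44,0.35],[-0.004,0.006,0.07,-0.009,0.002,0.44,0.35],[-0.004,0.006,0.07,-0.009,0.002,0.44,0.35],[-0.004,0.006,0.07,-0.009,0.002,0.44,0.35]]'; python3 -c "
from h import *
go(425,381.75,24,1.7562)"
```

```text
clock: 8.25
eef_pos: [427.6, 379.9, 88.0]
tcp_rot: [3.14, -0.001, 1.771]
contact_force: [0.3, -0.3, 0.5]
opening: 0.653
grasp_force: 0.0
to [425.   381.75  24.     1.76] shift [ 0.0023 -0.0024  0.064 ] turn [ 0.002  -0.0005  0.0145]
```

```bash
python3 -m crank '[[0.002,-0.002,0.02,0,0,0.014,0.35],[0.002,-0.002,0.05,0,0,0.014,0.35],[0.002,-0.002,0.063,0,0,0.014,0.35],[0.002,-0.002,0.063,0,0,0.014,0.35],[0.002,-0.002,0.063,0,0,0.014,0.35]]'; python3 -c "
from h import *
go(425,381.75,24,1.7562)"
```

```text
clock: 8.75
eef_pos: [426.1, 382.1, 26.3]
tcp_rot: [3.138, -0.001, 1.754]
contact_force: [-0.2, -0.0, 0.9]
opening: 0.653
grasp_force: 0.0
to [425.   381.75  24.     1.76] shift [-0.0001 -0.0012  0.0023] turn [ 0.0033 -0.0013 -0.0026]
```

```bash
python3 -m crank '[[0,-0.001,0.001,0,0,0,0.8],[0,-0.001,0.001,0,0,0,0.8],[0,-0.001,0.001,0,0,0,0.8],[0,-0.001,0.001,0,0,0,0.8],[0,-0.001,0.001,0,0,0,0.8]]'; python3 -m crank '[[0,0,-0.02,0,0,0,0.8],[0,0,-0.06,0,0,0,0.8],[0,0,-0.1,0,0,0,0.8],[0,0,-0.12,0,0,0,0.8],[0,0,-0.12,0,0,0,0.8]]'; python3 -c "
from h import *
go(591.8,218.2,145,2.945)"
```

```text
clock: 9.25
eef_pos: [425.3, 382.2, 26.0]
tcp_rot: [3.137, -0.002, 1.753]
contact_force: [-1.3, -0.7, 6.2]
opening: 0.28
grasp_force: 58.6
clock: 9.75
eef_pos: [426.1, 383.0, 148.6]
tcp_rot: [3.133, -0.005, 1.753]
contact_force: [0.8, 0.6, -0.9]
opening: 0.28
grasp_force: 59.2
to [591.8  218.2  145.     2.94] shift [-0.1921  0.1331  0.0039] turn [ 1.0500e-02  1.1000e-03 -1.1923e+00]
```

```bash
python3 -m crank '[[-0.192,0.133,0,0,0,-1.192,0.8],[-0.192,0.133,0,0,0,-1.192,0.8],[-0.192,0.133,0,0,0,-1.192,0.8],[-0.192,0.133,0,0,0,-1.192,0.8],[-0.192,0.133,0,0,0,-1.192,0.8]]'; python3 -c "
from h import *
go(591.8,218.2,115,2.945)"
```

```text
clock: 10.25
eef_pos: [590.6, 214.9, 143.8]
tcp_rot: [3.14, 0.0, 2.474]
contact_force: [0.2, 0.4, -1.4]
opening: 0.282
grasp_force: 59.3
to [591.8  218.2  115.     2.94] shift [0.0012 0.0033 0.0288] turn [ 0.0019  0.0009 -0.4709]
```

```bash
python3 -m crank '[[0.001,0.003,0.01,0,0,-0.44,0.8],[0.001,0.003,0.02,0,0,-0.44,0.8],[0.001,0.003,0.03,0,0,-0.44,0.8],[0.001,0.003,0.04,0,0,-0.44,0.8],[0.001,0.003,0.04,0,0,-0.44,0.8]]'; python3 -c "
from h import *
go(591.8,218.2,60,2.945)"
```

```text
clock: 10.75
eef_pos: [589.8, 219.3, 102.7]
tcp_rot: [3.141, -0.001, 2.904]
contact_force: [-0.9, 0.1, -0.5]
opening: 0.281
grasp_force: 59.3
to [591.8  218.2   60.     2.94] shift [-0.0023 -0.0006  0.0427] turn [ 0.0004 -0.0006 -0.041 ]
```

```bash
python3 -m crank '[[-0.002,-0.0005,0.01,0,0,-0.041,0.8],[-0.002,-0.0005,0.02,0,0,-0.041,0.8],[-0.002,-0.0005,0.03,0,0,-0.041,0.8],[-0.002,-0.0005,0.037,0,0,-0.041,0.8],[-0.002,-0.0005,0.037,0,0,-0.041,0.8]]'; python3 -c "
from h import *
go(591.8,218.2,61,2.945)"
```

```text
clock: 11.25
eef_pos: [592.3, 218.7, 66.7]
tcp_rot: [3.14, 0.001, 2.948]
contact_force: [0.3, -0.0, -1.1]
opening: 0.274
grasp_force: 59.3
to [591.8  218.2   61.     2.94] shift [ 0.0004 -0.0006  0.0057] turn [0.0013 0.0007 0.003 ]
```

```bash
python3 -m crank '[[0,0,0.003,0,0,0,0.8],[0,0,0.005,0,0,0,0.8],[0,0,0.006,0,0,0,0.8],[0,0,0.006,0,0,0,0.8]]'; python3 -m crank '[[0,0,0.001,0,0,0,0.8],[0,0,0.001,0,0,0,0.8]]'
```

```text
clock: 11.65
eef_pos: [593.3, 218.9, 62.2]
tcp_rot: [3.139, 0.003, 2.949]
contact_force: [-0.1, -1.2, -0.1]
opening: 0.276
grasp_force: 59.4
clock: 11.85
eef_pos: [593.3, 218.8, 61.6]
tcp_rot: [3.139, 0.003, 2.949]
contact_force: [-1.7, -1.1, 5.1]
opening: 0.28
grasp_force: 60.1
```

```bash
python3 -m crank '[[0,0,0.0005,0,0,0,0.6],[0,0,0.0005,0,0,0,0.5],[0,0,0,0,0,0,0.5],[0,0,0,0,0,0,0.5]]'; python3 -m crank '[[0,0,-0.02,0,0,0,0.5],[0,0,-0.06,0,0,0,0.5],[0,0,-0.09,0,0,0,0.5],[0,0,-0.09,0,0,0,0.5],[0,0,-0.09,0,0,0,0.5]]'; python3 -c "
from h import *
go(431.5,13.75,110,1.4903)"
```

```text
clock: 12.25
eef_pos: [593.2, 219.0, 61.0]
tcp_rot: [3.139, 0.003, 2.949]
contact_force: [0.6, -0.3, -0.5]
opening: 0.498
grasp_force: 0.0
clock: 12.75
eef_pos: [593.2, 218.9, 151.6]
tcp_rot: [3.139, 0.004, 2.949]
contact_force: [0.0, -0.1, -0.9]
opening: 0.498
grasp_force: 0.0
to [431.5   13.75 110.     1.49] shift [ 0.1196 -0.2324  0.0404] turn [5.2000e-03 8.0000e-04 1.4588e+00]
```

```bash
python3 -m crank '[[0.12,-0.232,0,0,0,1.459,0.35],[0.12,-0.232,0,0,0,1.459,0.35],[0.12,-0.232,0,0,0,1.459,0.35],[0.12,-0.232,0,0,0,1.459,0.35],[0.12,-0.232,0,0,0,1.459,0.35]]'; python3 -c "
from h import *
go(431.5,13.75,90,1.4903)"
```

```text
clock: 13.25
eef_pos: [435.1, 21.6, 148.8]
tcp_rot: [3.14, -0.001, 2.193]
contact_force: [0.3, 0.3, -0.1]
opening: 0.653
grasp_force: 0.0
to [431.5   13.75  90.     1.49] shift [-0.0043 -0.0076  0.0588] turn [ 0.0008 -0.0014  0.7031]
```

```bash
python3 -m crank '[[-0.002,-0.004,0.05,0,0,0.7,0.35],[-0.002,-0.004,0.05,0,0,0.7,0.35],[-0.002,-0.004,0.05,0,0,0.7,0.35],[-0.002,-0.004,0.05,0,0,0.7,0.35],[-0.002,-0.004,0.05,0,0,0.7,0.35]]'; python3 -c "
from h import *
go(431.5,13.75,24,1.4903)"
```

```text
clock: 13.75
eef_pos: [434.5, 18.8, 98.8]
tcp_rot: [-3.141, -0.002, 1.493]
contact_force: [0.3, -0.3, 0.1]
opening: 0.651
grasp_force: 0.0
to [431.5   13.75  24.     1.49] shift [-0.0054 -0.0026  0.0748] turn [-0.0001 -0.0017  0.0027]
```

```bash
python3 -m crank '[[-0.005,-0.003,0.02,0,0,0.003,0.35],[-0.005,-0.003,0.05,0,0,0.003,0.35],[-0.005,-0.003,0.074,0,0,0.003,0.35],[-0.005,-0.003,0.074,0,0,0.003,0.35],[-0.005,-0.003,0.074,0,0,0.003,0.35]]'; python3 -c "
from h import *
go(431.5,13.75,24,1.4903)"
```

```text
clock: 14.25
eef_pos: [431.5, 14.2, 25.5]
tcp_rot: [-3.141, -0.002, 1.496]
contact_force: [0.3, 0.4, 0.2]
opening: 0.652
grasp_force: 0.0
to [431.5   13.75  24.     1.49] shift [-0.0005  0.      0.0015] turn [-0.0002 -0.0017  0.0057]
```

```bash
python3 -m crank '[[0,0,0,0,0,0,0.8],[0,0,0,0,0,0,0.8],[0,0,0,0,0,0,0.8],[0,0,0,0,0,0,0.8],[0,0,0,0,0,0,0.8]]'; python3 -m crank '[[0,0,-0.02,0,0,0,0.8],[0,0,-0.06,0,0,0,0.8],[0,0,-0.1,0,0,0,0.8],[0,0,-0.12,0,0,0,0.8],[0,0,-0.12,0,0,0,0.8]]'; python3 -c "
from h import *
go(580.9,163.2,145,2.945)"
```

```text
clock: 14.75
eef_pos: [433.1, 14.3, 27.3]
tcp_rot: [3.137, -0.002, 1.496]
contact_force: [-2.5, 0.3, 7.8]
opening: 0.28
grasp_force: 58.4
clock: 15.25
eef_pos: [434.4, 14.1, 149.6]
tcp_rot: [3.132, -0.003, 1.496]
contact_force: [0.4, -0.2, -1.2]
opening: 0.284
grasp_force: 59.6
to [580.9  163.2  145.     2.94] shift [0.1596 0.1349 0.0063] turn [ 0.0099  0.0048 -1.4489]
```

```bash
python3 -m crank '[[0.159,0.135,0,0,0,-1.449,0.8],[0.159,0.135,0,0,0,-1.449,0.8],[0.159,0.135,0,0,0,-1.449,0.8],[0.159,0.135,0,0,0,-1.449,0.8],[0.159,0.135,0,0,0,-1.449,0.8]]'; python3 -c "
from h import *
go(580.9,163.2,115,2.945)"
```

```text
clock: 15.75
eef_pos: [582.2, 166.3, 146.1]
tcp_rot: [3.135, 0.001, 2.254]
contact_force: [0.4, -0.4, -1.2]
opening: 0.277
grasp_force: 59.8
to [580.9  163.2  115.     2.94] shift [-0.0015 -0.0031  0.0311] turn [ 0.006   0.0034 -0.6909]
```

```bash
python3 -m crank '[[0,-0.002,0.01,0.006,0.003,-0.69,0.8],[0,-0.002,0.02,0.006,0.003,-0.69,0.8],[0,-0.002,0.03,0.006,0.003,-0.69,0.8],[0,-0.002,0.04,0.006,0.003,-0.69,0.8],[0,-0.002,0.04,0.006,0.003,-0.69,0.8]]'; python3 -c "
from h import *
go(580.9,163.2,62,2.945)"
```

```text
clock: 16.25
eef_pos: [575.6, 160.9, 104.2]
tcp_rot: [-3.138, -0.006, 2.942]
contact_force: [-0.1, 0.9, -1.5]
opening: 0.278
grasp_force: 59.8
to [580.9  163.2   62.     2.94] shift [-0.0049  0.0035  0.0422] turn [-0.0039 -0.0057 -0.0031]
```

```bash
python3 -m crank '[[-0.005,0.003,0.01,-0.004,-0.006,-0.003,0.8],[-0.005,0.003,0.02,-0.004,-0.006,-0.003,0.8],[-0.005,0.003,0.03,-0.004,-0.006,-0.003,0.8],[-0.005,0.003,0.036,-0.004,-0.006,-0.003,0.8],[-0.005,0.003,0.036,-0.004,-0.006,-0.003,0.8]]'; python3 -c "
from h import *
go(580.9,163.2,62,2.945)"
```

```text
clock: 16.75
eef_pos: [581.9, 162.9, 69.4]
tcp_rot: [3.141, 0.002, 2.938]
contact_force: [0.1, 0.0, -1.2]
opening: 0.28
grasp_force: 59.8
to [580.9  163.2   62.     2.94] shift [0.001  0.0001 0.0074] turn [ 0.0008  0.0017 -0.0068]
```

```bash
python3 -m crank '[[0,0,0.003,0,0,0,0.8],[0,0,0.005,0,0,0,0.8],[0,0,0.006,0,0,0,0.8],[0,0,0.006,0,0,0,0.8]]'; python3 -m crank '[[0,0,0.001,0,0,0,0.8],[0,0,0.001,0,0,0,0.8]]'
```

```text
clock: 17.15
eef_pos: [582.8, 163.2, 64.9]
tcp_rot: [3.14, 0.004, 2.939]
contact_force: [0.4, 0.2, -1.3]
opening: 0.283
grasp_force: 59.8
clock: 17.35
eef_pos: [582.8, 163.2, 63.9]
tcp_rot: [3.14, 0.004, 2.939]
contact_force: [0.6, -0.4, -0.9]
opening: 0.28
grasp_force: 59.8
```

```bash
python3 -m crank '[[0,0,0.001,0,0,0,0.8],[0,0,0.0015,0,0,0,0.8],[0,0,0.0015,0,0,0,0.8]]'
```

```text
clock: 17.65
eef_pos: [582.8, 163.1, 62.4]
tcp_rot: [3.14, 0.004, 2.939]
contact_force: [-1.3, -0.3, 0.8]
opening: 0.275
grasp_force: 60.1
```

```bash
python3 -m crank '[[0,0,0.0005,0,0,0,0.8],[0,0,0.001,0,0,0,0.8],[0,0,0.001,0,0,0,0.8]]'
```

```text
clock: 17.95
eef_pos: [582.9, 163.0, 62.1]
tcp_rot: [3.14, 0.004, 2.939]
contact_force: [-2.4, -2.6, 8.1]
opening: 0.28
grasp_force: 61.0
```

Seated. Release, rise, and go to the 90 mm cell.

```bash
python3 -m crank '[[0,0,0,0,0,0,0.6],[0,0,0,0,0,0,0.5],[0,0,0,0,0,0,0.5],[0,0,0,0,0,0,0.5]]'; python3 -m crank '[[0,0,-0.02,0,0,0,0.5],[0,0,-0.06,0,0,0,0.5],[0,0,-0.09,0,0,0,0.5],[0,0,-0.09,0,0,0,0.5],[0,0,-0.09,0,0,0,0.5]]'; python3 -c "
from h import *
go(423.3,214.65,110,1.8213)"
```

```text
clock: 18.35
eef_pos: [582.7, 163.2, 61.2]
tcp_rot: [3.14, 0.004, 2.939]
contact_force: [-0.3, -0.2, -0.1]
opening: 0.499
grasp_force: 0.0
clock: 18.85
eef_pos: [582.7, 163.2, 151.8]
tcp_rot: [3.139, 0.005, 2.939]
contact_force: [-0.3, -0.6, -0.5]
opening: 0.501
grasp_force: 0.0
to [423.3  214.65 110.     1.82] shift [0.1666 0.0182 0.041 ] turn [0.0049 0.003  1.1178]
```

```bash
python3 -m crank '[[0.166,0.018,0,0,0,1.118,0.35],[0.166,0.018,0,0,0,1.118,0.35],[0.166,0.018,0,0,0,1.118,0.35],[0.166,0.018,0,0,0,1.118,0.35],[0.166,0.018,0,0,0,1.118,0.35]]'; python3 -c "
from h import *
go(423.3,214.65,90,1.8213)"
```

```text
clock: 19.35
eef_pos: [419.5, 213.9, 149.2]
tcp_rot: [-3.141, 0.001, 2.185]
contact_force: [-0.1, 0.4, -0.2]
opening: 0.653
grasp_force: 0.0
to [423.3  214.65  90.     1.82] shift [-0.0016  0.0035  0.0592] turn [-0.0004  0.0006  0.3635]
```

```bash
python3 -m crank '[[-0.002,0.003,0.05,0,0,0.363,0.35],[-0.002,0.003,0.05,0,0,0.363,0.35],[-0.002,0.003,0.05,0,0,0.363,0.35],[-0.002,0.003,0.05,0,0,0.363,0.35],[-0.002,0.003,0.05,0,0,0.363,0.35]]'; python3 -c "
from h import *
go(423.3,214.65,24,1.8213)"
```

```text
clock: 19.85
eef_pos: [426.7, 214.0, 100.0]
tcp_rot: [3.139, 0.0, 1.828]
contact_force: [1.1, 0.9, -0.2]
opening: 0.652
grasp_force: 0.0
to [423.3  214.65  24.     1.82] shift [ 0.0015 -0.0033  0.076 ] turn [0.0027 0.0003 0.0069]
```

```bash
python3 -m crank '[[0.001,-0.003,0.02,0,0,0.007,0.35],[0.001,-0.003,0.05,0,0,0.007,0.35],[0.001,-0.003,0.075,0,0,0.007,0.35],[0.001,-0.003,0.075,0,0,0.007,0.35],[0.001,-0.003,0.075,0,0,0.007,0.35]]'; python3 -c "
from h import *
go(423.3,214.65,24,1.8213)"
```

```text
clock: 20.35
eef_pos: [424.2, 214.5, 25.9]
tcp_rot: [3.139, 0.0, 1.82]
contact_force: [0.4, 0.4, 0.7]
opening: 0.652
grasp_force: 0.0
to [423.3  214.65  24.     1.82] shift [ 0.0004 -0.0008  0.0019] turn [ 0.0031  0.0002 -0.0013]
```

```bash
python3 -m crank '[[0,0,0,0,0,0,0.8],[0,0,0,0,0,0,0.8],[0,0,0,0,0,0,0.8],[0,0,0,0,0,0,0.8],[0,0,0,0,0,0,0.8]]'; python3 -m crank '[[0,0,-0.02,0,0,0,0.8],[0,0,-0.06,0,0,0,0.8],[0,0,-0.1,0,0,0,0.8],[0,0,-0.12,0,0,0,0.8],[0,0,-0.12,0,0,0,0.8]]'; python3 -c "
from h import *
go(569.9,108.3,145,2.945)"
```

```text
clock: 20.85
eef_pos: [425.1, 215.0, 27.2]
tcp_rot: [3.135, -0.0, 1.819]
contact_force: [-2.2, -0.3, 9.2]
opening: 0.283
grasp_force: 58.4
clock: 21.35
eef_pos: [425.9, 215.4, 149.4]
tcp_rot: [3.131, -0.001, 1.819]
contact_force: [-0.1, -0.2, -1.9]
opening: 0.28
grasp_force: 59.4
to [569.9  108.3  145.     2.94] shift [-0.1393  0.1132  0.0054] turn [ 0.0107  0.0049 -1.1257]
```

```bash
python3 -m crank '[[-0.139,0.113,0,0,0,-1.126,0.8],[-0.139,0.113,0,0,0,-1.126,0.8],[-0.139,0.113,0,0,0,-1.126,0.8],[-0.139,0.113,0,0,0,-1.126,0.8],[-0.139,0.113,0,0,0,-1.126,0.8]]'; python3 -c "
from h import *
go(569.9,108.3,115,2.945)"
```

```text
clock: 21.85
eef_pos: [571.0, 104.8, 145.5]
tcp_rot: [3.138, 0.005, 2.549]
contact_force: [-0.5, 1.1, -0.1]
opening: 0.278
grasp_force: 59.5
to [569.9  108.3  115.     2.94] shift [0.003  0.0022 0.0305] turn [ 0.003   0.0055 -0.3957]
```

```bash
python3 -m crank '[[0.002,0.002,0.01,0.003,0.005,-0.39,0.8],[0.002,0.002,0.02,0.003,0.005,-0.39,0.8],[0.002,0.002,0.03,0.003,0.005,-0.39,0.8],[0.002,0.002,0.04,0.003,0.005,-0.39,0.8],[0.002,0.002,0.04,0.003,0.005,-0.39,0.8]]'; python3 -c "
from h import *
go(569.9,108.3,62,2.945)"
```

```text
clock: 22.35
eef_pos: [565.8, 110.0, 104.2]
tcp_rot: [-3.14, -0.005, 2.933]
contact_force: [-0.2, 0.0, -0.9]
opening: 0.28
grasp_force: 59.5
to [569.9  108.3   62.     2.94] shift [-0.0045 -0.0008  0.0422] turn [-0.0014 -0.0047 -0.0118]
```

```bash
python3 -m crank '[[-0.004,-0.001,0.01,-0.001,-0.005,-0.012,0.8],[-0.004,-0.001,0.02,-0.001,-0.005,-0.012,0.8],[-0.004,-0.001,0.03,-0.001,-0.005,-0.012,0.8],[-0.004,-0.001,0.036,-0.001,-0.005,-0.012,0.8],[-0.004,-0.001,0.036,-0.001,-0.005,-0.012,0.8]]'; python3 -c "
from h import *
go(569.9,108.3,62,2.945)"
```

```text
clock: 22.85
eef_pos: [570.1, 108.4, 69.0]
tcp_rot: [3.141, 0.001, 2.948]
contact_force: [0.1, -0.4, -1.6]
opening: 0.28
grasp_force: 59.5
to [569.9  108.3   62.     2.94] shift [ 0.0002 -0.0001  0.007 ] turn [0.0001 0.0014 0.0026]
```

```bash
python3 -m crank '[[0,0,0.003,0,0,0,0.8],[0,0,0.006,0,0,0,0.8],[0,0,0.007,0,0,0,0.8],[0,0,0.007,0,0,0,0.8]]'; python3 -m crank '[[0,0,0.001,0,0,0,0.8],[0,0,0.0015,0,0,0,0.8],[0,0,0.0015,0,0,0,0.8]]'
```

```text
clock: 23.25
eef_pos: [570.9, 108.5, 63.2]
tcp_rot: [3.141, 0.003, 2.948]
contact_force: [-0.1, 0.3, -1.4]
opening: 0.282
grasp_force: 59.5
clock: 23.55
eef_pos: [571.1, 108.4, 62.2]
tcp_rot: [3.141, 0.004, 2.948]
contact_force: [-0.6, -1.4, 4.1]
opening: 0.277
grasp_force: 60.2
```

```bash
python3 -m crank '[[0,0,0.0005,0,0,0,0.8],[0,0,0.001,0,0,0,0.8],[0,0,0.001,0,0,0,0.8]]'
```

```text
clock: 23.85
eef_pos: [571.2, 108.2, 61.8]
tcp_rot: [3.141, 0.004, 2.948]
contact_force: [-3.3, -4.8, 12.8]
opening: 0.277
grasp_force: 61.1
```

Release, rise, and withdraw towards the robot and the right so the top camera can see the cradle.

```bash
python3 -m crank '[[0,0,0,0,0,0,0.6],[0,0,0,0,0,0,0.5],[0,0,0,0,0,0,0.5],[0,0,0,0,0,0,0.5]]'; python3 -m crank '[[0,0,-0.03,0,0,0,0.5],[0,0,-0.08,0,0,0,0.5],[0,0,-0.13,0,0,0,0.5],[0,0,-0.14,0,0,0,0.5],[0,0,-0.14,0,0,0,0.5]]'; python3 -m crank '[[0.1,-0.22,-0.05,0,0,0.7,0.5],[0.1,-0.22,-0.05,0,0,0.7,0.5],[0.1,-0.22,-0.05,0,0,0.7,0.5],[0.1,-0.22,-0.05,0,0,0.7,0.5],[0.1,-0.22,-0.05,0,0,0.7,0.5]]'; python3 - <<'E'
from h import *
f=cams.grab_frame('top');g=cams.grab_frame('side')
cv2.imwrite('pics/g.png',np.hstack([cv2.resize(f['image'][165:265,185:365],None,fx=2.5,fy=4),cv2.resize(g['image'][170:240,265:345],None,fx=4,fy=400/70)])[:,:,::-1])
d=np.array([.1957,.9807]);n=np.array([.9807,-.1957]);c=np.array([586.4,190.9])
for p,a in brass(f,(245,160,360,250)):
    q=cast(f,*p,52)[:2]-c; print(p.round(1),a,'x',(q@n).round(1),'y',(q@d).round(1))
E
```

```text
clock: 24.25
eef_pos: [570.9, 108.6, 60.5]
tcp_rot: [3.141, 0.003, 2.948]
contact_force: [0.6, -0.6, 0.0]
opening: 0.5
grasp_force: 0.0
clock: 24.75
eef_pos: [571.7, 108.8, 202.9]
tcp_rot: [3.139, 0.007, 2.948]
contact_force: [1.2, 0.2, -0.2]
opening: 0.499
grasp_force: 0.0
clock: 25.25
eef_pos: [427.3, -89.2, 248.5]
tcp_rot: [3.141, -0.0, 2.243]
contact_force: [0.3, -0.6, 0.2]
opening: 0.5
grasp_force: 0.0
[281.3 180.1] 19 x 74.0 y 83.1
[297.2 184.7] 19 x 67.7 y 28.3
[245.6 196.7] 23 x -1.5 y 188.8
[313.4 191.5] 21 x 54.2 y -28.9
[329.9 197.6] 20 x 43.3 y -86.0
[290.2 222.1] 19 x -58.6 y 28.3
[307.8 222.4] 24 x -50.0 y -28.4
[325.3 222. ] 20 x -38.6 y -84.6
[272.  223.8] 18 x -74.6 y 85.8
```

View pics/g.png

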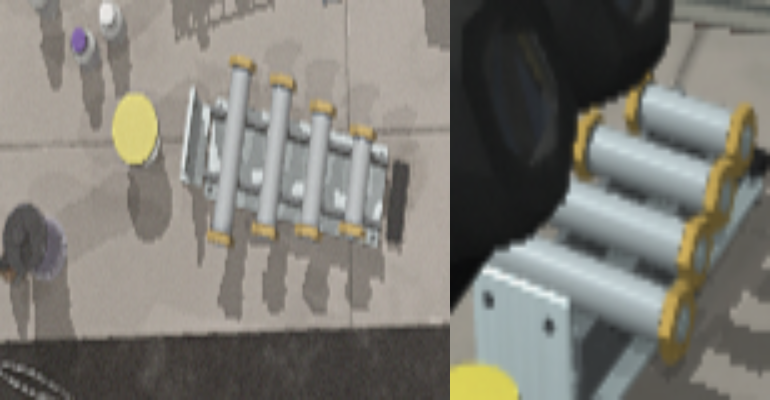

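All four cells lie seated in the right order. From the top view, their middles are within 5 mm of the centre line and about 1.5 mm of the grooves. The cup, at (135,130) in the crop, has not moved. The gripper is clear, so I'm handing in.

```bash
python3 -m crank '[[0,0,0,0,0,0,0.5],[0,0,0,0,0,0,0.5],[0,0,0,0,0,0,0.5]]'; python3 -c "
from rig import sign_off
print(sign_off())"
```

```text
clock: 25.65
eef_pos: [430.0, -87.3, 249.3]
tcp_rot: [3.14, 0.001, 2.25]
contact_force: [0.1, 0.4, 0.0]
opening: 0.499
grasp_force: 0.0
the job is handed in; nothing more can be done
None
```

All four cells are in the cradle in order 156, 134, 112, 90 mm from the end plate, each within about 5 mm of the centre line in the last top view; the job was handed in at about 26 s, with no verdict returned.

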